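# Pin the crate's keeper bar into its yoke

## Task

Swing the flat keeper bar fully home across the front of the parts crate, so that its slotted eye lies between the two ears of the yoke, then take the steel pin from its stand and pass it down through upper ear, eye and lower ear until its collar rests on the upper ear. The yoke is clamped somewhere along its short track, so feel for its hole gently: do not press hard with the pin or the fingers. Let go of the pin and leave the sleeves and the brush where they are.

Things in the scene. Friction and masses are not known exactly. Their poses are not given: they have to be found in the camera images.
- station: Fixed bench fixture: divided black crate (200 x 320 x 66 mm high, centred at x +170, y +103 mm), the keeper bar's post, and the yoke on its track. Origin on the bench; x points to the crate, y along the shut bar to its post, z up. The yoke is clamped with its holes at x 0 and anywhere from y +4 to +32 mm: where is not measured and must be seen or felt; it does not give.
- track_end (a point): Station origin raised to the height of the upper ear's top, z 64 mm; station axes. Yoke: two level light grey ears 44 (x) x 72 (y) x 10 mm, tops at z 64 and 38 mm, 16 mm gap open to -x and both y ends, web at +x. Each has an upright 13.5 mm through hole at its centre, in line, clear below to the bench. The holes lie 4 to 32 mm from this point along y.
- bar (a joint): Keeper bar angle, rad: 0 = home against its stop (along station y); positive = open, free end swung to station -x. Flat dark steel bar 24 mm wide, z 42 to 50 mm, bench clear below, on an upright hinge at station x +2.4, y +218 mm. Stiff hinge, stays where left: 0.7 N m, about 4 N at the eye, 7 N half-way along.
- bar_eye (a point): Centre of the slot in the bar's eye end, 200 mm from the hinge, z 46 mm. Eye plate 33 x 58 x 8 mm; through slot 15 mm across the bar, 42 mm along it. With the bar on its stop the slot's centre lies 2.4 mm past the ear holes (station x +2.4), so the pin's tapered nose must wedge the bar back about 1 mm on its way.
- pin_grip (a point): Loose upright steel pin, about 100 g, in its stand; this is the centre of its flat grip tab, 24 (own x) x 10 (own y) x 44 mm high, own z up. Below: collar 26 mm across, 4 mm thick, its underside 26 mm below this point; then a shank 12 mm across, 50 mm long, the last 10 mm tapering to a flat end 9 mm across, 76 mm below this point.
- pin_tip (a point): Centre of the end face of the pin's nose, on the pin's axis. With the pin seated in the yoke it is 14 mm above the bench.
- stand: Fixed wooden block 70 x 70 x 60 mm with an upright hole of 16 mm at its centre, in which the pin hangs by its collar. Origin under its centre, on the bench.
- sleeve_a_mid (a point): Bystander: dark steel sleeve with a toothed foot, 65 mm across and 62 mm high, upright, 250 g; centre, half-way up. Not to be disturbed.
- sleeve_b_mid (a point): Bystander: another such sleeve, centre. Not to be disturbed.
- brush_mid (a point): Bystander: hand brush lying on the bench, 185 x 26 x 26 mm, bristles up; point 6 mm above the bench in its handle. Not to be disturbed.
Things that resemble listed ones, but are neither listed nor needed, are in the scene too. Of the things shaped like the part that bears pin_grip, the bare steel one is meant.

How it is judged (in metres and radians):
On the way, in this order (a step that is already met when the one before it is completed fails the run):
1. the bar is swung home, within 0.03 rad of its stop (value of joint bar below 0.03 rad), for 0.2 s.
2. the pin's nose is in the lower ear, through upper ear and eye (value of joint bar below 0.04 rad and z of pin_tip in the frame of station below 0.034 m and horizontal distance between pin_tip and bar_eye below 0.02 m and angle between pin_tip's own z axis and vertical below 0.12 rad), for 0.1 s.
At the end, for the whole second after the job is handed in: The bar is within 0.04 rad of its stop; the pin stands upright (within 0.12 rad) in the slot of the eye (within 20 mm of its centre) with its tip 10 to 17 mm above the bench, so its collar is within 3 mm of the upper ear; pin let go, bar at rest (value of joint bar below 0.04 rad and z of pin_tip in the frame of station between 0.01 and 0.02 m and horizontal distance between pin_tip and bar_eye below 0.02 m and angle between pin_tip's own z axis and vertical below 0.12 rad and velocity of joint bar between -0.05 and 0.05 rad/s); the robot touches nothing.
It fails at once if the pin is pressed on the yoke, bar or fixture with more than 40 N (contact force between pin and station above 40 N).
It fails at once if the fingers press on the bar or the fixture with more than 40 N (contact force between the fingers and station above 40 N).
It fails at once if a sleeve or the brush is moved more than 20 mm (distance of any of sleeve_a_mid, sleeve_b_mid, brush_mid from where it was at the start of the episode above 0.02 m).
It also fails if it takes over 72 s, if anything falls off the work surface, if the arm or the gripper's body presses on something with over 40 N, if the wrist force passes 120 N, or if a joint passes its speed limit or range.

## Robot

A 7-joint arm with a two-finger parallel gripper is mounted at the origin on the work surface. World frame = base frame: x ahead of the robot, y to its left, z up, the work surface at z = 0. Lengths are in m, angles in degrees, forces in N, time in s.
With the tool pointing down it reaches from about 0.4 to 0.85 m from the base axis. Payload 4.4 kg.
Tool frame: the origin (TCP) lies on the centre line of the jaws, within the pads' length; the fingertips stand env.tip_extent ahead of it and the grasp point (between the pads) lies 3 mm ahead of it (env.tip_extent is the distance from the TCP to the fingertips, in m); z points along the fingers, y is the direction in which the jaws open and shut (so a half turn about z gives the same grasp; the last joint's range is limited). The gripper opens to 94 mm and grips with 3 to 60 N. Pads are 16 mm wide; open, the fingers measure 119 mm over their backs; the gripper's body (75 mm by 177 mm) begins 78 mm behind the grasp point.
Start: joints at [-74.588, 36.005, 2.206, 86.941, -1.547, 57.084, -1.146], TCP at [0.214, 0.614, 0.227] pointing down, gripper open.
Joint ranges: [-175.42, 175.42], [-21.48, 121.26], [-71.46, 75.88], [10.55, 141.38], [-63.04, 243.04], [13.31, 113.54], [-168.57, 168.57]. Speed limits (degrees/s): [147.25, 147.25, 180, 180, 180, 180, 180].

## Interface

Orientations are given as [roll, pitch, yaw] about the fixed x, y, z axes, in that order (R = Rz(yaw) Ry(pitch) Rx(roll)).
In Python, from rig import sensors, snapshot, calibration, env gives the robot as it stands.
- The arm moves only by the shell command python3 -m jog 'ROWS' [FORCE]. ROWS is JSON, a list of rows, each an object of numbers: "ax", "ay", "az": the turn, a rotation vector about the tool's x, y, z in units of pi/2 rad (1.0 is pi/2 rad); "tx", "ty", "tz": the shift along the tool's x, y, z in units of 400 mm (1.0 is 400 mm); "gripper": the opening, from -1 (shut) to 1 (fully open). In form: [{"ax": .., "ay": .., "az": .., "tx": .., "ty": .., "tz": .., "gripper": ..}, ...]. A call has 1 to 20 rows; each row is the pose to reach, as a shift and turn from the pose commanded when the call began, along the tool's axes at that moment; what a row does not reach only later rows make up. A row lasts 1/12 s, in which the tool goes at most 41.7 mm and 7.16 degrees, less where a joint would pass 70% of its speed; a pose out of reach is approached as far as the arm can. A call with a number of a shift or a turn outside -1 to 1 is refused whole. A call with a gripper value outside its range is refused whole. The fingers move at their own pace and stop on an object; FORCE is the grip in N (left out, the last holds). Time passes only in rows, so rows that repeat a pose let the fingers close. It gives the time, the measured TCP pose, the force and the opening at its end, in the units of the state.
- sensors.get_state(): the state, without advancing time (a new reading comes with each control period).
- snapshot(name): name is "scene" or "top" or "wrist"; returns the picture (420x560x3 uint8, red, green, blue); there is no depth.
- calibration(name): a dict with "camera_matrix" (3x3 intrinsics, pixels), "extrinsics" (4x4, takes a point from world to camera coordinates). Camera axes: x right, y down, z forward; pixel columns grow to the right and rows downward; lengths in m; the calibration is good to about 2 mm. A picture is of the moment at which its call begins: read the wrist's pose just before it. calibration takes no time and is no camera call; for the wrist camera it gives the pose at the moment of the call.
- env.sign_off(): hands the job in, once; it reports no verdict.
The state is a dict: "time": time; "qpos": joint angles; "joint_vel": joint speeds; "joint_efforts": joint torques, N m; "eef_pos": TCP position; "tcp_rot": TCP orientation; "wrist_force": force on the tool from outside, world axes, zero at the start; "torque": the same for the moment, N m; "width": finger opening in m.
Only numpy, scipy, OpenCV 4.12 (cv2) and the standard library are available. Lean on these libraries where they do the work, as an engineer would, in place of code of your own. Each camera call takes 0.05 s, during which the arm holds its last target.

## Working session

There is one attempt and no reset: what is moved stays moved. The work goes in short steps, Python scripts to look and compute and a shell command to move; the robot and the scene stay as the last step left them, time stands still between calls to the robot, and variables do not carry over. Pictures are saved under pics/ and viewed, and the job is handed in when it is done.

```bash
ls; mkdir -p pics
python3 - <<'E'
from rig import sensors, snapshot, calibration, env
import cv2,numpy as np
print(sensors.get_state(), env.tip_extent)
for n in ["scene","top","wrist"]:
    c=calibration(n); print(n,np.round(c["camera_matrix"],1).tolist(),np.round(c["extrinsics"],4).tolist())
    cv2.imwrite(f"pics/{n}0.png",snapshot(n)[:,:,::-1])
E
```

```text
pics
{'time': 0.0, 'qpos': array([-74.58709501,  36.05788361,   2.20238824,  86.99414707,
        -1.54548098,  57.08420077,  -1.14497103]), 'joint_vel': array([ 0.06409829, -0.02638228, -0.00514725, -0.10591828,  0.10652902,
       -0.0061314 , -0.06766071]), 'joint_efforts': array([ 9.34489763e-04, -5.49738050e+01,  1.14364721e+00, -1.86631894e+01,
       -5.22943970e-02,  2.35584128e-02,  1.82321019e-04]), 'eef_pos': array([0.21335634, 0.61333522, 0.22657606]), 'tcp_rot': array([-1.79893472e+02,  2.47702079e-03,  1.60818983e+02]), 'wrist_force': array([ 0.85628455, -0.01483605,  0.8514362 ]), 'torque': array([-0.00785197, -0.01420264, -0.00518624]), 'width': 0.093929623336611} 0.022
scene [[513.3, 0.0, 273.8], [0.0, 513.3, 208.2], [0.0, 0.0, 1.0]] [[0.0371, 0.9993, 0.0012, 0.0957], [0.5765, -0.0204, -0.8168, -0.2485], [-0.8162, 0.0309, -0.5769, 1.621], [0.0, 0.0, 0.0, 1.0]]
top [[514.2, 0.0, 288.9], [0.0, 514.2, 209.5], [0.0, 0.0, 1.0]] [[-0.0179, -0.9994, 0.028, -0.108], [-0.9976, 0.016, -0.0675, 0.5485], [0.067, -0.0291, -0.9973, 1.1179], [0.0, 0.0, 0.0, 1.0]]
wrist [[378.4, 0.0, 272.5], [0.0, 378.4, 214.3], [0.0, 0.0, 1.0]] [[0.33, 0.944, -0.0023, -0.6491], [0.9128, -0.3185, 0.2558, -0.0253], [0.2408, -0.0865, -0.9667, 0.3917], [0.0, 0.0, 0.0, 1.0]]
```

View pics/scene0.png

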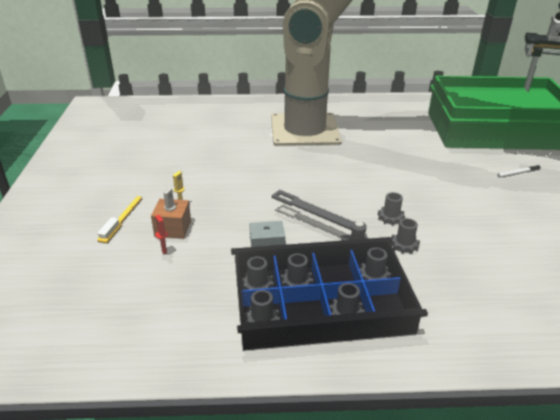

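View pics/top0.png

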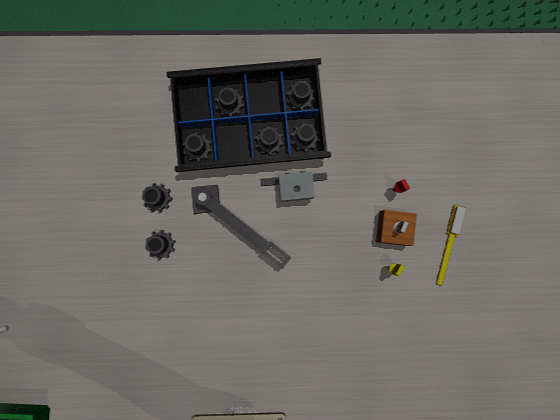

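View pics/wrist0.png

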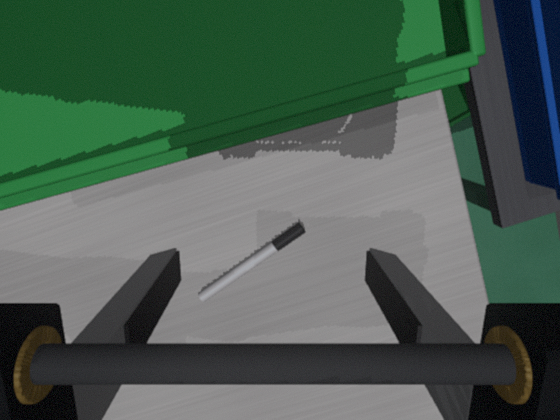

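Scene view: the bar is open (post at about (358,228), eye at (283,200)), the yoke is at (267,234) and the crate at (325,290). The things that look like the pin are the bare steel one in the wooden stand at (170,200), a red one at (161,235) and a yellow one at (179,182). I choose the steel one. The top view puts them at (401,228), (401,187) and (397,269).

```bash
cat > h.py <<'E'
import numpy as np,cv2
from rig import sensors, snapshot, calibration, env
def ray(n,u,v,c=None):
    c=c or calibration(n);K=c["camera_matrix"];E=c["extrinsics"];R=E[:3,:3];t=E[:3,3]
    o=-R.T@t; d=R.T@np.linalg.inv(K)@np.array([u,v,1.]); return o,d/np.linalg.norm(d)
def pl(n,u,v,z,c=None):
    o,d=ray(n,u,v,c); return o+d*(z-o[2])/d[2]
def proj(n,p,c=None):
    c=c or calibration(n);E=c["extrinsics"];q=c["camera_matrix"]@(E[:3,:3]@np.array(p)+E[:3,3]); return q[:2]/q[2]
def tri(a,b):
    (o1,d1),(o2,d2)=a,b
    A=np.stack([d1,-d2],1); s=np.linalg.lstsq(A,o2-o1,rcond=None)[0]
    p,q=o1+s[0]*d1,o2+s[1]*d2; return (p+q)/2,np.linalg.norm(p-q)
def crop(img,x0,y0,x1,y1,k,name):
    cv2.imwrite(name,cv2.resize(img[y0:y1,x0:x1,::-1],None,fx=k,fy=k,interpolation=cv2.INTER_CUBIC))
E
python3 - <<'E'
from h import *
t=cv2.imread("pics/top0.png")[:,:,::-1]; s=cv2.imread("pics/scene0.png")[:,:,::-1]
crop(t,180,150,340,280,5,"pics/tc1.png"); crop(t,360,170,480,300,4,"pics/tc2.png")
crop(s,80,150,240,270,5,"pics/sc2.png"); crop(s,230,180,390,260,5,"pics/sc1.png")
E
```

```text
(no output)
```

View pics/tc1.png

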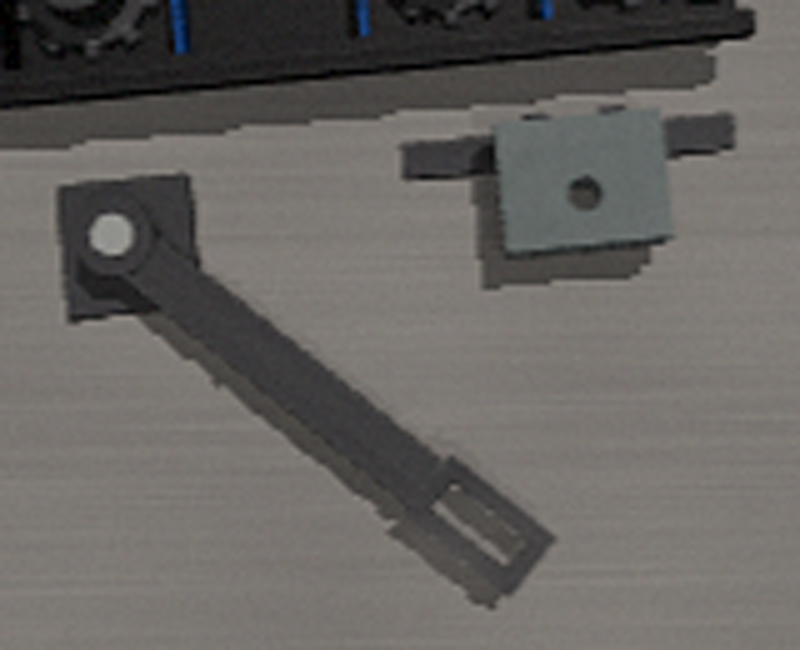

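View pics/tc2.png

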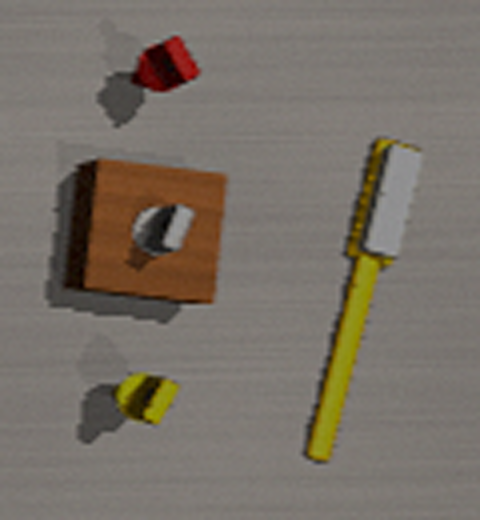

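View pics/sc2.png

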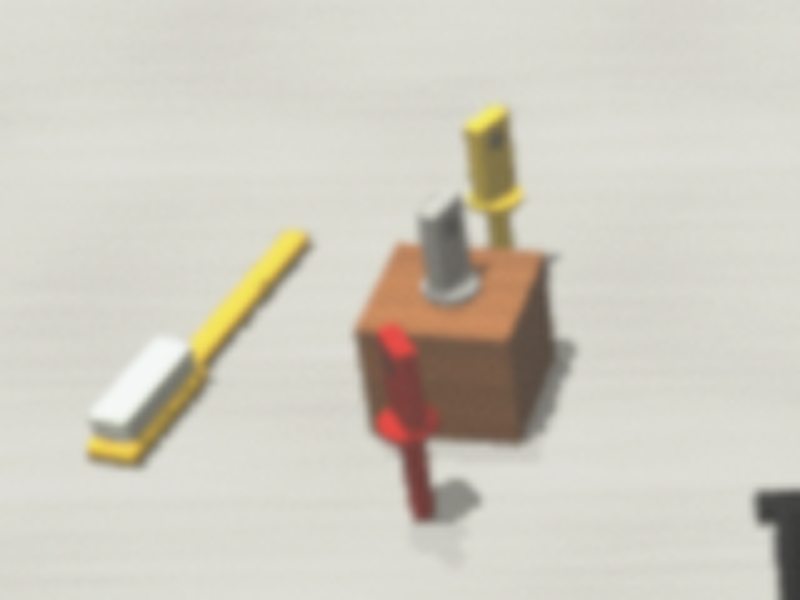

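View pics/sc1.png

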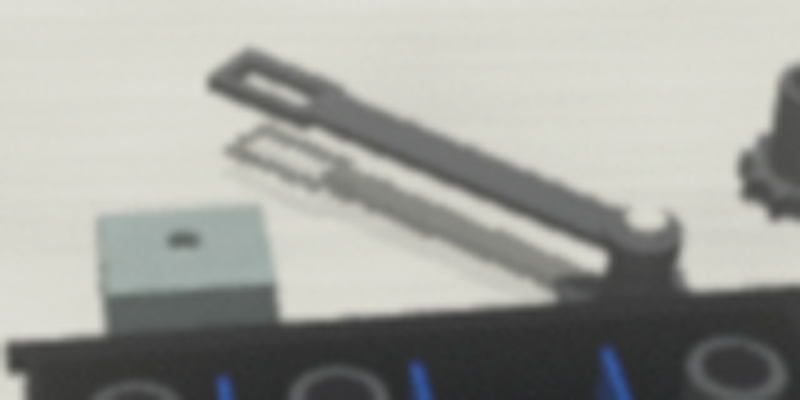

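Run:
```python
from h import *
T=lambda u,v,x0=180,y0=150,k=5:((u+.5)/k-.5+x0,(v+.5)/k-.5+y0)
P=lambda l,n,z,*a:[print(l,np.round(pl(n,*T(*q,*a[0]),z)*1e3,1)) for q in a[1]]
t1=(180,150,5);t2=(360,170,4);s2=(80,150,5);s1=(230,180,5)
P("hole",'top',.064,t1,[(585,193)]);P("hole s",'scene',.064,s1,[(184,240)])
P("yoke",'top',.064,t1,[(497,122),(660,110),(672,236),(505,250)])
P("yoke s",'scene',.064,s1,[(97,217),(262,207),(275,285),(105,295)])
P("slot",'top',.05,t1,[(480,522)]);P("slot s",'scene',.05,s1,[(279,87)])
print("cap",tri(ray('top',*T(110,235,*t1)),ray('scene',*T(648,217,*s1))))
for z in(.05,.06,.07):P("cap%g"%z,'top',z,t1,[(110,235)])
P("eye tip c",'top',.05,t1,[(453,455),(553,538),(497,600)])
P("stand",'top',.06,t2,[(97,160),(228,176),(214,302),(84,290)])
P("stand s",'scene',.06,s2,[(398,245),(550,255),(510,340),(357,330)])
P("tabtop",'top',.108,t2,[(180,227)]);P("tabtop s",'scene',.108,s2,[(440,206)])
print("tabtri",tri(ray('top',*T(180,227,*t2)),ray('scene',*T(440,206,*s2))))
P("tab ends",'top',.108,t2,[(185,205),(174,250)])
P("tab ends s",'scene',.108,s2,[(422,216),(458,197)])
P("red",'top',.1,t2,[(180,57)]);P("yel",'top',.1,t2,[(162,400)])
print("redtri",tri(ray('top',*T(183,58,*t2)),ray('scene',*T(396,340,*s2))))
print("yeltri",tri(ray('top',*T(165,402,*t2)),ray('scene',*T(487,118,*s2))))
# bar axis angle
```

```text
hole [ 588.9 -133.3   64. ]
hole s [ 589.  -133.6   64. ]
yoke [620.  -96.3  64. ]
yoke [ 624.2 -166.1   64. ]
yoke [ 570.  -170.1   64. ]
yoke [565.1 -98.8  64. ]
yoke s [ 571.3 -170.9   64. ]
yoke s [566.6 -99.   64. ]
yoke s [621.4 -96.3  64. ]
yoke s [ 625.5 -167.4   64. ]
slot [449.6 -86.3  50. ]
slot s [452.7 -85.1  50. ]
cap (array([0.57443297, 0.06921021, 0.0599455 ]), np.float64(1.586641196082641e-05))
cap0.05 [575.4  70.6  50. ]
cap0.06 [574.4  69.2  60. ]
cap0.07 [573.5  67.8  70. ]
eye tip c [478.4 -75.2  50. ]
eye tip c [ 442.2 -117.4   50. ]
eye tip c [416.3 -93.   50. ]
stand [ 540.4 -320.1   60. ]
stand [ 530.6 -390.6   60. ]
stand [ 463.3 -380.7   60. ]
stand [ 470.9 -311.    60. ]
stand s [ 463.8 -380.3   60. ]
stand s [ 474.6 -308.8   60. ]
stand s [ 540.8 -320.    60. ]
stand s [ 530.8 -388.8   60. ]
tabtop [ 502.2 -351.5  108. ]
tabtop s [ 504.9 -349.8  108. ]
tabtri (array([ 0.50223616, -0.35110138,  0.10644219]), np.float64(0.0014736998480220475))
tab ends [ 513.5 -354.4  108. ]
tab ends [ 490.5 -348.   108. ]
tab ends s [ 512.7 -356.7  108. ]
tab ends s [ 497.8 -342.8  108. ]
red [ 590.7 -356.4  100. ]
yel [ 413.8 -341.3  100. ]
redtri (array([ 0.59044155, -0.35837783,  0.09749794]), np.float64(0.0005101583268906037))
yeltri (array([ 0.4126318 , -0.34218362,  0.09742444]), np.float64(0.0023657992476726077))
```

```bash
cat >> h.py <<'E'
from scipy.spatial.transform import Rotation as Ro
def go(x,y,z,yaw=None):
    s=sensors.get_state();p=s["eef_pos"];R=Ro.from_euler('xyz',s["tcp_rot"],degrees=True)
    d=R.inv().apply(np.array([x,y,z])-p)
    r=np.zeros(3) if yaw is None else (R.inv()*Ro.from_euler('xyz',[180,0,yaw],degrees=True)).as_rotvec()
    print("t",round(s["time"],2),"pos",np.round(p*1e3,1),"rot",np.round(s["tcp_rot"],1),"F",np.round(s["wrist_force"],1),"w",round(s["width"]*1e3,1))
    print("txyz",np.round(d/.4,4),"mm",np.round(d*1e3,1),"axyz",np.round(r/(np.pi/2),4))
E
python3 - <<'E'
from h import *
o,_=ray('wrist',272,214);s=sensors.get_state();R=Ro.from_euler('xyz',s["tcp_rot"],degrees=True)
print("cam in tool",R.inv().apply(o-s["eef_pos"]), "axis",R.inv().apply(ray('wrist',272,214)[1]))
go(.42,-.042,.2,184)
t=cv2.imread("pics/top0.png")[:,:,::-1]
crop(t,160,50,340,180,4,"pics/tc3.png")
E
```

```text
cam in tool [ 0.07469887  0.00041258 -0.15697824] axis [-0.2549629  -0.00241565  0.96694782]
t 0.15 pos [213.4 613.5 226.8] rot [-179.9    0.   160.8] F [ 0.4  0.4 -0.1] w 93.8
txyz [-1.0263 -1.378   0.0689] mm [-410.5 -551.2   27.6] axyz [-9.000e-04 -2.000e-04 -2.575e-01]
```

View pics/tc3.png

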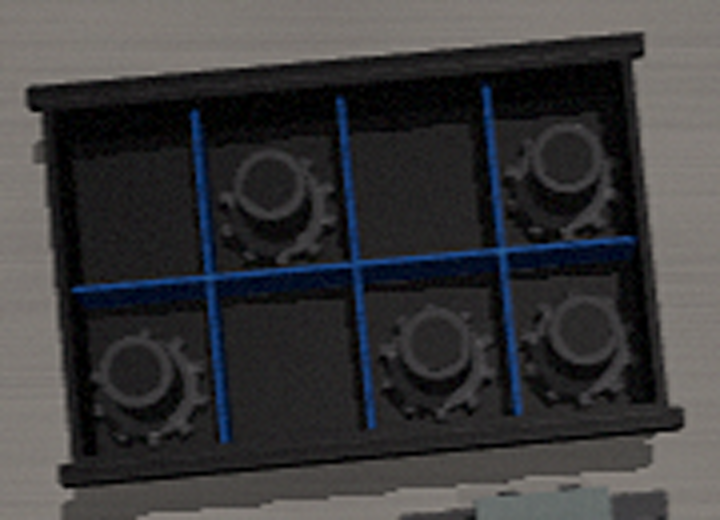

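```bash
python3 - <<'E'
from h import *
f=lambda u,v:pl('top',(u+.5)/4-.5+160,(v+.5)/4-.5+50,.066)[:2]*1e3
q=[f(28,88),f(643,34),f(684,427),f(63,486)]
print(np.round(q,1))
for a,b in((1,0),(2,3)):
    d=q[b]-q[a];print(np.linalg.norm(d),np.degrees(np.arctan2(-d[0],d[1])))
for a,b in((3,0),(2,1)):
    d=q[b]-q[a];print(np.linalg.norm(d),np.degrees(np.arctan2(d[1],d[0])))
E
python3 -m jog '[{"tx":-0.25,"ty":-0.34,"tz":0.0},{"tx":-0.5,"ty":-0.69,"tz":0.0,"gripper":-1},{"tx":-0.5,"ty":-0.69,"tz":0.0,"gripper":-1},{"tx":-0.5,"ty":-0.69,"gripper":-1},{"tx":-0.5,"ty":-0.69,"gripper":-1},{"tx":-0.5,"ty":-0.69,"gripper":-1},{"tx":-0.5,"ty":-0.69,"gripper":-1},{"tx":-0.5,"ty":-0.69,"gripper":-1},{"tx":-0.5,"ty":-0.69,"gripper":-1}]' 20
```

```text
[[ 844.5  141.4]
 [ 871.7 -190.3]
 [ 656.2 -207.5]
 [ 629.   123.4]]
332.75643208582517 4.67671326389331
332.0171687839641 4.705424307039497
216.33719428286582 4.775633627492828
216.17080682417063 4.579757886049614validation failed for argument at $[0]...
```

The station yaw is 4.7° from the crate and 4.77° from hinge to hole, so the two agree. The call was refused, probably because each row needs all the keys.

```bash
python3 -m jog '[{"ax":0,"ay":0,"az":0,"tx":-0.5,"ty":-0.69,"tz":0,"gripper":-1},{"ax":0,"ay":0,"az":0,"tx":-0.5,"ty":-0.69,"tz":0,"gripper":-1},{"ax":0,"ay":0,"az":0,"tx":-0.5,"ty":-0.69,"tz":0,"gripper":-1},{"ax":0,"ay":0,"az":0,"tx":-0.5,"ty":-0.69,"tz":0,"gripper":-1},{"ax":0,"ay":0,"az":0,"tx":-0.5,"ty":-0.69,"tz":0,"gripper":-1},{"ax":0,"ay":0,"az":0,"tx":-0.5,"ty":-0.69,"tz":0,"gripper":-1},{"ax":0,"ay":0,"az":0,"tx":-0.5,"ty":-0.69,"tz":0,"gripper":-1},{"ax":0,"ay":0,"az":0,"tx":-0.5,"ty":-0.69,"tz":0,"gripper":-1},{"ax":0,"ay":0,"az":0,"tx":-0.5,"ty":-0.69,"tz":0,"gripper":-1}]' 20
python3 - <<'E'
from h import *
go(.42,-.042,.2,184.7)
E
```

```text
time: 0.9
eef_pos: [0.3128, 0.2802, 0.2273]
tcp_rot: [-179.7, 0.0, 160.4]
wrist_force: [0.2, -0.8, -0.3]
width: 0.0374
t 0.9 pos [312.8 280.2 227.3] rot [-179.7    0.   160.4] F [ 0.2 -0.8 -0.3] w 37.4
txyz [-0.5231 -0.6683  0.0718] mm [-209.3 -267.3   28.7] axyz [-3.000e-03 -2.000e-04 -2.704e-01]
```

```bash
python3 -m jog '[{"ax":0,"ay":0,"az":-0.27,"tx":-0.52,"ty":-0.67,"tz":0.06,"gripper":-1},{"ax":0,"ay":0,"az":-0.27,"tx":-0.52,"ty":-0.67,"tz":0.06,"gripper":-1},{"ax":0,"ay":0,"az":-0.27,"tx":-0.52,"ty":-0.67,"tz":0.06,"gripper":-1},{"ax":0,"ay":0,"az":-0.27,"tx":-0.52,"ty":-0.67,"tz":0.06,"gripper":-1},{"ax":0,"ay":0,"az":-0.27,"tx":-0.52,"ty":-0.67,"tz":0.06,"gripper":-1},{"ax":0,"ay":0,"az":-0.27,"tx":-0.52,"ty":-0.67,"tz":0.06,"gripper":-1},{"ax":0,"ay":0,"az":-0.27,"tx":-0.52,"ty":-0.67,"tz":0.06,"gripper":-1},{"ax":0,"ay":0,"az":-0.27,"tx":-0.52,"ty":-0.67,"tz":0.06,"gripper":-1},{"ax":0,"ay":0,"az":-0.27,"tx":-0.52,"ty":-0.67,"tz":0.06,"gripper":-1},{"ax":0,"ay":0,"az":-0.27,"tx":-0.52,"ty":-0.67,"tz":0.06,"gripper":-1},{"ax":0,"ay":0,"az":-0.27,"tx":-0.52,"ty":-0.67,"tz":0.06,"gripper":-1}]' 20
python3 - <<'E'
from h import *
go(.42,-.042,.05,184.7)
cv2.imwrite("pics/w1.png",snapshot('wrist')[:,:,::-1])
E
```

```text
time: 1.82
eef_pos: [0.4203, -0.035, 0.2032]
tcp_rot: [180.0, -0.0, -175.1]
wrist_force: [0.4, 0.6, 0.4]
width: 0.0005
t 1.82 pos [420.3 -35.  203.2] rot [ 180.    -0.  -175.1] F [0.4 0.6 0.4] w 0.5
txyz [ 0.0022 -0.0174  0.383 ] mm [  0.9  -6.9 153.2] axyz [ 0.     -0.0003  0.0023]
```

View pics/w1.png

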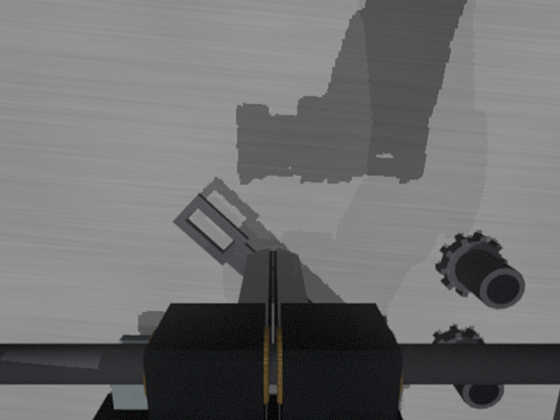

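The wrist view shows the fingers shut, the bar eye at (210,225) and the yoke at lower left. The spot below the fingers is clear on the robot's side of the bar, so I descend.

```bash
python3 -m jog '[{"ax":0,"ay":0,"az":0,"tx":0,"ty":-0.017,"tz":0.1,"gripper":-1},{"ax":0,"ay":0,"az":0,"tx":0,"ty":-0.017,"tz":0.2,"gripper":-1},{"ax":0,"ay":0,"az":0,"tx":0,"ty":-0.017,"tz":0.3,"gripper":-1},{"ax":0,"ay":0,"az":0,"tx":0,"ty":-0.017,"tz":0.38,"gripper":-1},{"ax":0,"ay":0,"az":0,"tx":0,"ty":-0.017,"tz":0.38,"gripper":-1}]' 40
python3 - <<'E'
from h import *
go(.535,-.042,.05,184.7)
cv2.imwrite("pics/t1.png",snapshot('top')[100:320,150:400,::-1])
E
```

```text
time: 2.28
eef_pos: [0.4149, -0.0379, 0.048]
tcp_rot: [179.7, -1.3, -174.6]
wrist_force: [-0.8, -0.2, -0.0]
width: 0.0005
t 2.28 pos [414.9 -37.9  48. ] rot [ 179.7   -1.3 -174.6] F [-0.8 -0.2 -0. ] w 0.5
txyz [-0.2978 -0.0383 -0.012 ] mm [-119.1  -15.3   -4.8] axyz [ 0.0028 -0.0149  0.0072]
```

View pics/t1.png

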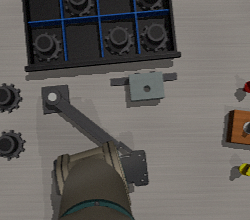

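The fingers are beside the bar on the robot's side. Now I push towards +x.

```bash
python3 -m jog '[{"ax":0,"ay":0,"az":0,"tx":-0.03,"ty":-0.01,"tz":0,"gripper":-1},{"ax":0,"ay":0,"az":0,"tx":-0.06,"ty":-0.02,"tz":0,"gripper":-1},{"ax":0,"ay":0,"az":0,"tx":-0.09,"ty":-0.03,"tz":0,"gripper":-1},{"ax":0,"ay":0,"az":0,"tx":-0.12,"ty":-0.035,"tz":0,"gripper":-1},{"ax":0,"ay":0,"az":0,"tx":-0.15,"ty":-0.035,"tz":0,"gripper":-1},{"ax":0,"ay":0,"az":0,"tx":-0.18,"ty":-0.035,"tz":0,"gripper":-1},{"ax":0,"ay":0,"az":0,"tx":-0.21,"ty":-0.035,"tz":0,"gripper":-1},{"ax":0,"ay":0,"az":0,"tx":-0.24,"ty":-0.035,"tz":0,"gripper":-1},{"ax":0,"ay":0,"az":0,"tx":-0.27,"ty":-0.035,"tz":0,"gripper":-1},{"ax":0,"ay":0,"az":0,"tx":-0.29,"ty":-0.035,"tz":0,"gripper":-1},{"ax":0,"ay":0,"az":0,"tx":-0.29,"ty":-0.035,"tz":0,"gripper":-1}]' 40
python3 - <<'E'
from h import *
go(.5645,-.042,.05,184.7)
cv2.imwrite("pics/t2.png",snapshot('top')[100:320,150:400,::-1])
crop(snapshot('scene'),200,160,400,260,4,"pics/s2.png")
E
```

```text
time: 3.25
eef_pos: [0.5335, -0.0431, 0.0509]
tcp_rot: [179.9, -1.0, -174.8]
wrist_force: [-3.0, -1.7, -1.2]
width: 0.0008
t 3.25 pos [533.5 -43.1  50.9] rot [ 179.9   -1.  -174.8] F [-3.  -1.7 -1.2] w 0.8
txyz [-0.0773 -0.0044  0.0011] mm [-30.9  -1.8   0.4] axyz [ 0.0016 -0.0106  0.006 ]
```

View pics/s2.png

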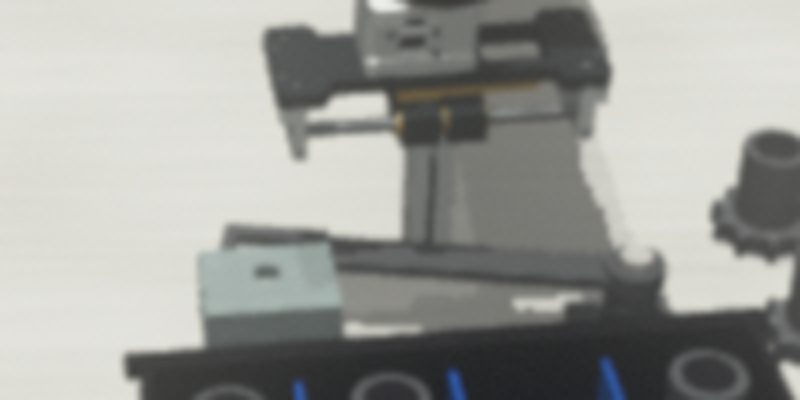

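The bar is following and its eye is just short of the yoke gap. I carry on, more slowly.

```bash
python3 -m jog '[{"ax":0,"ay":0,"az":0,"tx":-0.015,"ty":0,"tz":0,"gripper":-1},{"ax":0,"ay":0,"az":0,"tx":-0.03,"ty":0,"tz":0,"gripper":-1},{"ax":0,"ay":0,"az":0,"tx":-0.04,"ty":0,"tz":0,"gripper":-1},{"ax":0,"ay":0,"az":0,"tx":-0.05,"ty":0,"tz":0,"gripper":-1},{"ax":0,"ay":0,"az":0,"tx":-0.055,"ty":0,"tz":0,"gripper":-1},{"ax":0,"ay":0,"az":0,"tx":-0.06,"ty":0,"tz":0,"gripper":-1},{"ax":0,"ay":0,"az":0,"tx":-0.06,"ty":0,"tz":0,"gripper":-1}]'
python3 -m jog '[{"ax":0,"ay":0,"az":0,"tx":-0.005,"ty":0,"tz":0,"gripper":-1},{"ax":0,"ay":0,"az":0,"tx":-0.005,"ty":0,"tz":0,"gripper":-1}]'
```

```text
time: 3.93
eef_pos: [0.557, -0.043, 0.0507]
tcp_rot: [180.0, -0.9, -174.9]
wrist_force: [-4.9, -4.6, -0.5]
width: 0.0006
time: 4.1
eef_pos: [0.559, -0.0429, 0.0507]
tcp_rot: [180.0, -0.9, -174.9]
wrist_force: [-5.9, -5.5, -0.1]
width: 0.0004
```

```bash
python3 -m jog '[{"ax":0,"ay":0,"az":0,"tx":-0.005,"ty":0,"tz":0,"gripper":-1},{"ax":0,"ay":0,"az":0,"tx":-0.005,"ty":0,"tz":0,"gripper":-1}]'
python3 -m jog '[{"ax":0,"ay":0,"az":0,"tx":-0.004,"ty":0,"tz":0,"gripper":-1},{"ax":0,"ay":0,"az":0,"tx":-0.004,"ty":0,"tz":0,"gripper":-1}]'
python3 - <<'E'
from h import *
crop(snapshot('scene'),200,160,400,260,4,"pics/s3.png")
E
```

```text
time: 4.27
eef_pos: [0.561, -0.0428, 0.0507]
tcp_rot: [180.0, -0.9, -174.9]
wrist_force: [-5.3, -5.5, -0.4]
width: 0.0004
time: 4.43
eef_pos: [0.5617, -0.0428, 0.0507]
tcp_rot: [180.0, -1.0, -174.9]
wrist_force: [-7.4, -5.4, 1.5]
width: 0.0006
```

View pics/s3.png

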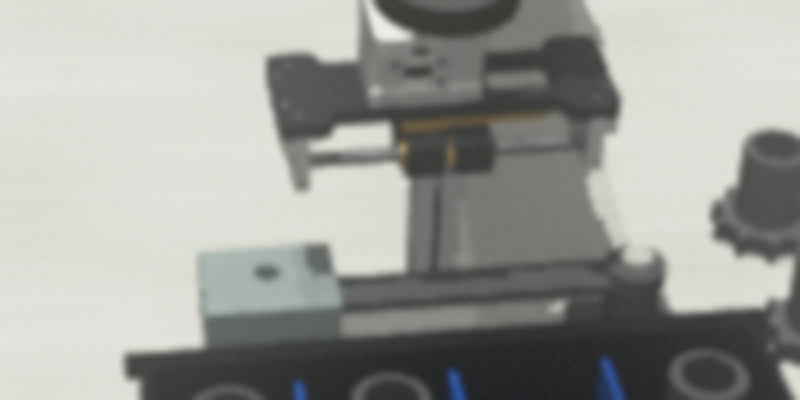

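```bash
python3 -m jog '[{"ax":0,"ay":0,"az":0,"tx":-0.003,"ty":0,"tz":0,"gripper":-1},{"ax":0,"ay":0,"az":0,"tx":-0.003,"ty":0,"tz":0,"gripper":-1}]'
python3 -m jog '[{"ax":0,"ay":0,"az":0,"tx":-0.003,"ty":0,"tz":0,"gripper":-1},{"ax":0,"ay":0,"az":0,"tx":-0.003,"ty":0,"tz":0,"gripper":-1}]'
```

```text
time: 4.65
eef_pos: [0.5617, -0.0428, 0.0507]
tcp_rot: [180.0, -1.2, -174.9]
wrist_force: [-9.3, -4.6, 4.3]
width: 0.0003
time: 4.82
eef_pos: [0.5617, -0.0428, 0.0507]
tcp_rot: [180.0, -1.3, -174.9]
wrist_force: [-12.0, -5.0, 7.1]
width: 0.0005
```

The stop is reached: the position stalls at x 0.5617 while the force rises to 12 N. I back off, lift and go above the pin.

```bash
python3 -m jog '[{"ax":0,"ay":0,"az":0,"tx":0.05,"ty":0,"tz":0,"gripper":-1},{"ax":0,"ay":0,"az":0,"tx":0.1,"ty":0,"tz":0,"gripper":-1},{"ax":0,"ay":0,"az":0,"tx":0.1,"ty":0,"tz":-0.1,"gripper":-1},{"ax":0,"ay":0,"az":0,"tx":0.1,"ty":0,"tz":-0.2,"gripper":-1},{"ax":0,"ay":0,"az":0,"tx":0.1,"ty":0,"tz":-0.3,"gripper":-1},{"ax":0,"ay":0,"az":0.0,"tx":0.15,"ty":-0.1,"tz":-0.37,"gripper":-1},{"ax":0,"ay":0,"az":0.1,"tx":0.212,"ty":-0.2,"tz":-0.37,"gripper":1},{"ax":0,"ay":0,"az":0.228,"tx":0.212,"ty":-0.755,"tz":-0.37,"gripper":1},{"ax":0,"ay":0,"az":0.228,"tx":0.212,"ty":-0.755,"tz":-0.37,"gripper":1},{"ax":0,"ay":0,"az":0.228,"tx":0.212,"ty":-0.755,"tz":-0.37,"gripper":1},{"ax":0,"ay":0,"az":0.228,"tx":0.212,"ty":-0.755,"tz":-0.37,"gripper":1},{"ax":0,"ay":0,"az":0.228,"tx":0.212,"ty":-0.755,"tz":-0.37,"gripper":1},{"ax":0,"ay":0,"az":0.228,"tx":0.212,"ty":-0.755,"tz":-0.37,"gripper":1},{"ax":0,"ay":0,"az":0.228,"tx":0.212,"ty":-0.755,"tz":-0.37,"gripper":1},{"ax":0,"ay":0,"az":0.228,"tx":0.212,"ty":-0.755,"tz":-0.37,"gripper":1},{"ax":0,"ay":0,"az":0.228,"tx":0.212,"ty":-0.755,"tz":-0.37,"gripper":1}]' 20
python3 - <<'E'
from h import *
go(.502,-.351,.2,164.5)
c=calibration('wrist');np.save('c1.npy',c,allow_pickle=True)
cv2.imwrite("pics/w2.png",snapshot('wrist')[:,:,::-1])
cv2.imwrite("pics/t3.png",snapshot('top')[:,:,::-1])
E
```

```text
time: 6.15
eef_pos: [0.5135, -0.3473, 0.1995]
tcp_rot: [180.0, -0.5, 164.8]
wrist_force: [-0.1, -0.3, -0.5]
width: 0.0637
t 6.15 pos [ 513.5 -347.3  199.5] rot [180.   -0.5 164.8] F [-0.1 -0.3 -0.5] w 63.7
txyz [ 0.0254 -0.0164 -0.001 ] mm [10.2 -6.5 -0.4] axyz [ 0.0002 -0.0058  0.0032]
```

View pics/w2.png

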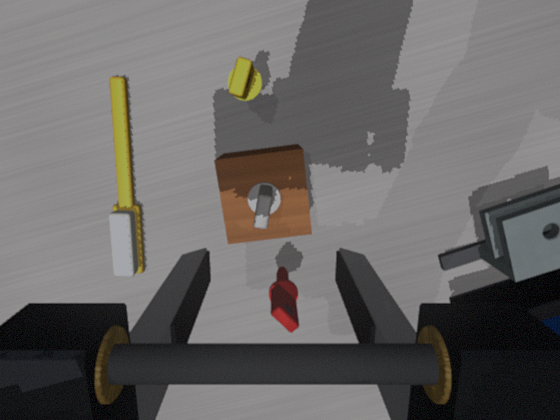

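View pics/t3.png

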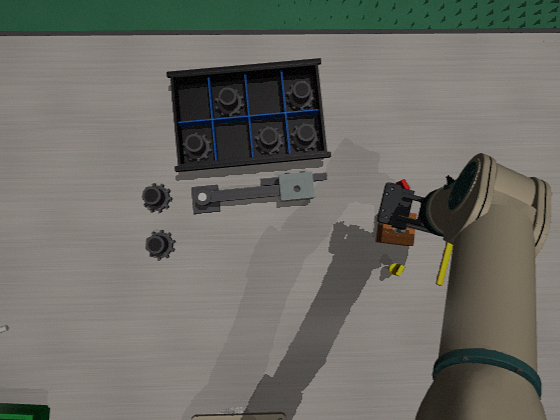

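The top view shows the bar home with its eye inside the yoke. The wrist view shows the steel pin in the stand at (262,205), with yellow at (243,78) and red at (285,300). Here is a close crop to check the choice.

Run:
```python
from h import *
i=cv2.imread("pics/w2.png")[:,:,::-1]
crop(i,205,135,325,255,5,"pics/w2c.png")
crop(i,430,160,560,300,5,"pics/w2d.png")
```

```text
(no output)
```

View pics/w2c.png

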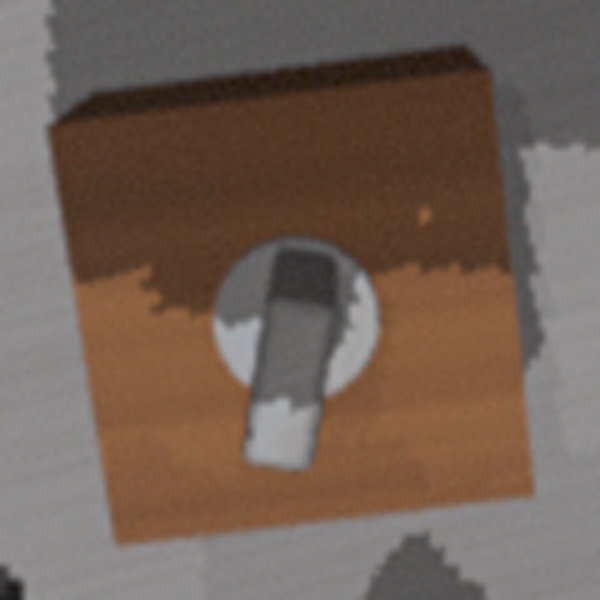

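View pics/w2d.png

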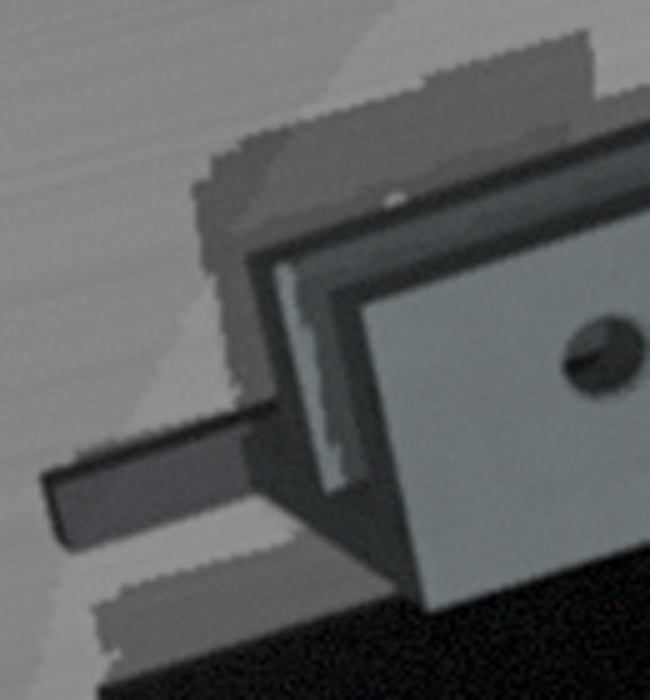

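Run:
```python
from h import *
c=np.load('c1.npy',allow_pickle=True).item()
f=lambda u,v,z,x0=205,y0=135:np.round(pl('wrist',(u+.5)/5-.5+x0,(v+.5)/5-.5+y0,z,c)*1e3,1)
q=[f(*p,.108) for p in((275,298),(336,303),(312,470),(245,462))];print(q,np.mean(q,0))
d=(q[0]+q[1]-q[2]-q[3])/2;print(np.linalg.norm(d),np.degrees(np.arctan2(d[1],d[0])), np.linalg.norm(q[0]-q[1]))
print("collar",f(296,318,.064)); print("stand",np.mean([f(*p,.06) for p in((50,127),(490,70),(533,495),(118,545))],0))
print("hole",f(603,355,.064,430,160))
print("yoke edge",f(362,308,.064,430,160),f(430,610,.064,430,160))
```

```text
[array([ 488.4, -349.3,  108. ]), array([ 491.2, -341.6,  108. ]), array([ 512.9, -350.9,  108. ]), array([ 509.3, -359.5,  108. ])] [ 500.45  -350.325  108.   ]
23.425466911035105 155.40422845905562 8.19328993750373
collar [ 500.4 -350.7   64. ]
stand [ 500.825 -350.675   60.   ]
hole [ 587.2 -134.7   64. ]
yoke edge [ 569.  -171.3   64. ] [ 624.7 -166.6   64. ]
```

Close crop: a bare grey steel tab above its collar in the brown stand, which is the right part. The tab centre is (500.5,-350.5) mm, and the collar and the stand centre agree within 0.5 mm. Tab yaw is 155.4°.

Run:
```python
from h import *
go(.5005,-.3505,.091,155.4)
```

```text
t 6.25 pos [ 513.3 -347.   199.5] rot [-180.    -0.6  164.8] F [-0.6  0.4  0.1] w 71.6
txyz [ 0.0259 -0.0168  0.2715] mm [ 10.4  -6.7 108.6] axyz [-0.0007 -0.0062  0.1049]
```

```bash
python3 -m jog '[{"ax":0,"ay":-0.006,"az":0.08,"tx":0.026,"ty":-0.017,"tz":0.0,"gripper":1},{"ax":0,"ay":-0.006,"az":0.105,"tx":0.026,"ty":-0.017,"tz":0.0,"gripper":1},{"ax":0,"ay":-0.006,"az":0.105,"tx":0.026,"ty":-0.017,"tz":0.0,"gripper":1},{"ax":0,"ay":-0.006,"az":0.105,"tx":0.026,"ty":-0.017,"tz":0.06,"gripper":1},{"ax":0,"ay":-0.006,"az":0.105,"tx":0.026,"ty":-0.017,"tz":0.06,"gripper":1}]' 20
python3 - <<'E'
from h import *
go(.5005,-.3505,.091,155.4)
E
```

```text
time: 6.67
eef_pos: [0.4992, -0.3508, 0.1727]
tcp_rot: [-179.9, -0.3, 155.4]
wrist_force: [-0.0, 1.0, -0.9]
width: 0.0936
t 6.67 pos [ 499.2 -350.8  172.7] rot [-179.9   -0.3  155.4] F [-0.   1.  -0.9] w 93.6
txyz [-0.0039  0.0023  0.2041] mm [-1.5  0.9 81.6] axyz [-0.0008 -0.0036  0.    ]
```

```bash
python3 -m jog '[{"ax":0,"ay":-0.003,"az":0,"tx":-0.004,"ty":0.002,"tz":0.05,"gripper":1},{"ax":0,"ay":-0.003,"az":0,"tx":-0.004,"ty":0.002,"tz":0.1,"gripper":1},{"ax":0,"ay":-0.003,"az":0,"tx":-0.004,"ty":0.002,"tz":0.15,"gripper":1},{"ax":0,"ay":-0.003,"az":0,"tx":-0.004,"ty":0.002,"tz":0.18,"gripper":1},{"ax":0,"ay":-0.003,"az":0,"tx":-0.004,"ty":0.002,"tz":0.2,"gripper":1},{"ax":0,"ay":-0.003,"az":0,"tx":-0.004,"ty":0.002,"tz":0.204,"gripper":1},{"ax":0,"ay":-0.003,"az":0,"tx":-0.004,"ty":0.002,"tz":0.204,"gripper":1}]' 20
python3 - <<'E'
from h import *
go(.5005,-.3505,.091,155.4)
cv2.imwrite("pics/w3.png",snapshot('wrist')[:,:,::-1])
E
```

```text
time: 7.25
eef_pos: [0.5019, -0.3534, 0.0936]
tcp_rot: [-179.8, 0.2, 155.2]
wrist_force: [-0.3, -0.5, 0.7]
width: 0.0937
t 7.25 pos [ 501.9 -353.4   93.6] rot [-179.8    0.2  155.2] F [-0.3 -0.5  0.7] w 93.7
txyz [0.0061 0.0052 0.0064] mm [2.5 2.1 2.6] axyz [-0.0017  0.0022 -0.0021]
```

View pics/w3.png

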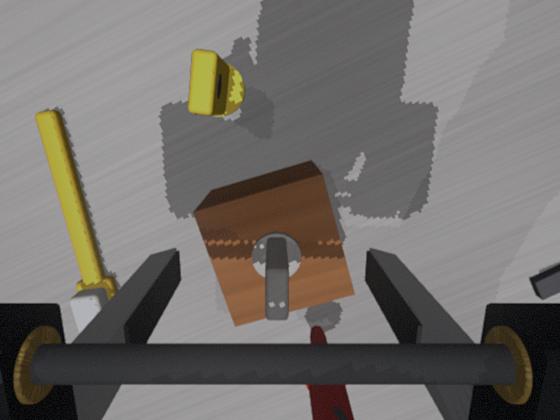

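The tab is upright in the picture at column 277, centred between the open jaws. I correct 2 mm and close.

```bash
python3 -m jog '[{"ax":-0.001,"ay":0.002,"az":-0.002,"tx":0.006,"ty":0.005,"tz":0.006,"gripper":1},{"ax":-0.001,"ay":0.002,"az":-0.002,"tx":0.006,"ty":0.005,"tz":0.006,"gripper":1},{"ax":-0.001,"ay":0.002,"az":-0.002,"tx":0.006,"ty":0.005,"tz":0.006,"gripper":1}]' 25
python3 - <<'E'
from h import *
go(.5005,-.3505,.091,155.4)
E
```

```text
time: 7.55
eef_pos: [0.5005, -0.3508, 0.0917]
tcp_rot: [-179.9, 0.1, 155.4]
wrist_force: [0.9, -0.1, -0.2]
width: 0.0937
t 7.55 pos [ 500.5 -350.8   91.7] rot [-1.799e+02  1.000e-01  1.554e+02] F [ 0.9 -0.1 -0.2] w 93.7
txyz [0.0002 0.0007 0.0017] mm [0.1 0.3 0.7] axyz [-0.0008  0.0008 -0.0004]
```

```bash
python3 -m jog '[{"ax":0,"ay":0,"az":0,"tx":0,"ty":0,"tz":0,"gripper":0},{"ax":0,"ay":0,"az":0,"tx":0,"ty":0,"tz":0,"gripper":-0.5},{"ax":0,"ay":0,"az":0,"tx":0,"ty":0,"tz":0,"gripper":-1},{"ax":0,"ay":0,"az":0,"tx":0,"ty":0,"tz":0,"gripper":-1},{"ax":0,"ay":0,"az":0,"tx":0,"ty":0,"tz":0,"gripper":-1},{"ax":0,"ay":0,"az":0,"tx":0,"ty":0,"tz":0,"gripper":-1},{"ax":0,"ay":0,"az":0,"tx":0,"ty":0,"tz":0,"gripper":-1},{"ax":0,"ay":0,"az":0,"tx":0,"ty":0,"tz":0,"gripper":-1},{"ax":0,"ay":0,"az":0,"tx":0,"ty":0,"tz":0,"gripper":-1},{"ax":0,"ay":0,"az":0,"tx":0,"ty":0,"tz":0,"gripper":-1}]' 25
```

```text
time: 8.38
eef_pos: [0.5002, -0.3508, 0.091]
tcp_rot: [-179.9, 0.0, 155.4]
wrist_force: [0.6, -0.7, 0.8]
width: 0.0304
```

```bash
python3 -m jog '[{"ax":0,"ay":0,"az":0,"tx":0,"ty":0,"tz":0,"gripper":-1},{"ax":0,"ay":0,"az":0,"tx":0,"ty":0,"tz":0,"gripper":-1},{"ax":0,"ay":0,"az":0,"tx":0,"ty":0,"tz":0,"gripper":-1},{"ax":0,"ay":0,"az":0,"tx":0,"ty":0,"tz":0,"gripper":-1},{"ax":0,"ay":0,"az":0,"tx":0,"ty":0,"tz":0,"gripper":-1},{"ax":0,"ay":0,"az":0,"tx":0,"ty":0,"tz":0,"gripper":-1}]' 25
```

```text
time: 8.88
eef_pos: [0.5002, -0.3508, 0.0911]
tcp_rot: [-179.9, 0.0, 155.4]
wrist_force: [-0.3, 0.5, 0.0]
width: 0.0101
```

Gripped: width is 10.1 mm, which matches the tab. I lift and carry to above the yoke.

```bash
python3 -m jog '[{"ax":0,"ay":0,"az":0,"tx":0,"ty":0,"tz":-0.04,"gripper":-1},{"ax":0,"ay":0,"az":0,"tx":0,"ty":0,"tz":-0.1,"gripper":-1},{"ax":0,"ay":0,"az":0,"tx":0,"ty":0,"tz":-0.17,"gripper":-1},{"ax":0,"ay":0,"az":0,"tx":0,"ty":0,"tz":-0.24,"gripper":-1},{"ax":0,"ay":0,"az":0,"tx":0.005,"ty":0.05,"tz":-0.28,"gripper":-1},{"ax":0,"ay":0,"az":0,"tx":0.01,"ty":0.12,"tz":-0.28,"gripper":-1},{"ax":0,"ay":0,"az":0,"tx":0.015,"ty":0.2,"tz":-0.28,"gripper":-1},{"ax":0,"ay":0,"az":0,"tx":0.02,"ty":0.28,"tz":-0.28,"gripper":-1},{"ax":0,"ay":0,"az":0,"tx":0.026,"ty":0.36,"tz":-0.28,"gripper":-1},{"ax":0,"ay":0,"az":0,"tx":0.026,"ty":0.44,"tz":-0.28,"gripper":-1},{"ax":0,"ay":0,"az":0,"tx":0.026,"ty":0.51,"tz":-0.28,"gripper":-1},{"ax":0,"ay":0,"az":0,"tx":0.026,"ty":0.56,"tz":-0.28,"gripper":-1},{"ax":0,"ay":0,"az":0,"tx":0.026,"ty":0.585,"tz":-0.28,"gripper":-1},{"ax":0,"ay":0,"az":0,"tx":0.026,"ty":0.585,"tz":-0.28,"gripper":-1},{"ax":0,"ay":0,"az":0,"tx":0.026,"ty":0.585,"tz":-0.28,"gripper":-1}]' 25
python3 - <<'E'
from h import *
go(.5885,-.1336,.158,155.4)
c=calibration('wrist');np.save('c2.npy',c,allow_pickle=True)
cv2.imwrite("pics/w4.png",snapshot('wrist')[:,:,::-1])
crop(snapshot('scene'),200,100,360,240,5,"pics/s4.png")
E
```

```text
time: 10.13
eef_pos: [0.5878, -0.1346, 0.2025]
tcp_rot: [-179.9, 0.0, 155.4]
wrist_force: [-0.4, -1.7, -1.2]
width: 0.0095
t 10.13 pos [ 587.8 -134.6  202.5] rot [-179.9    0.   155.4] F [-0.4 -1.7 -1.2] w 9.5
txyz [-0.0005  0.0032  0.1113] mm [-0.2  1.3 44.5] axyz [-0.0016  0.     -0.0005]
```

View pics/w4.png

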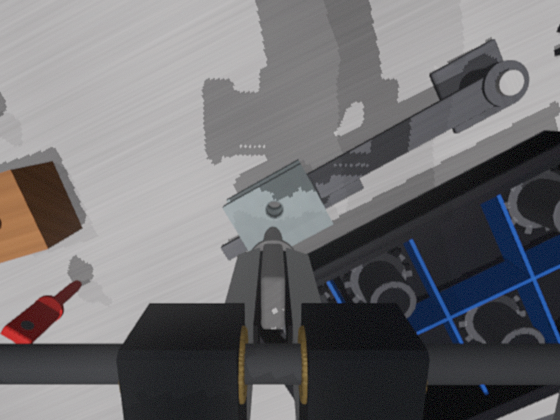

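View pics/s4.png

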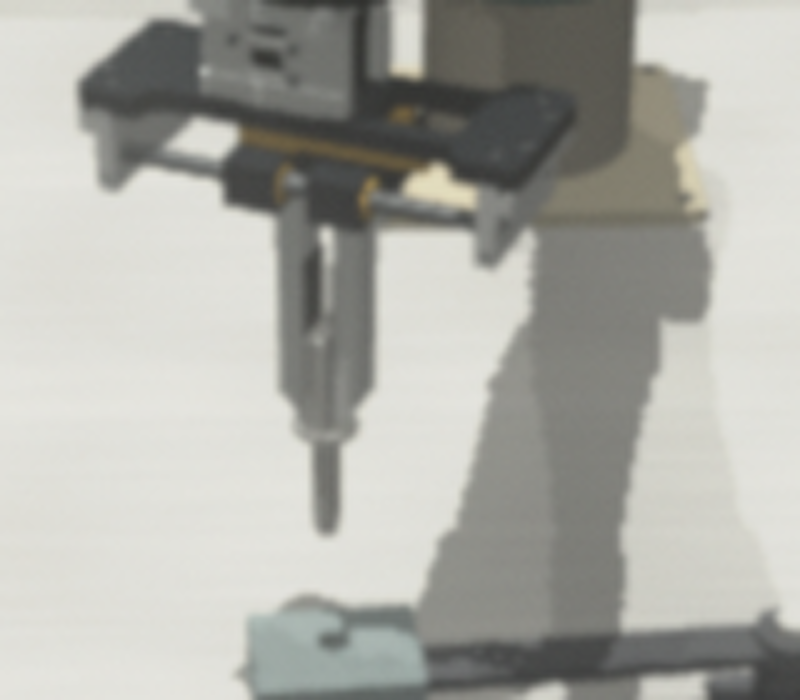

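Run:
```python
from h import *
i=cv2.imread("pics/w4.png")[:,:,::-1]
crop(i,215,155,345,255,6,"pics/w4c.png")
```

```text
(no output)
```

View pics/w4c.png

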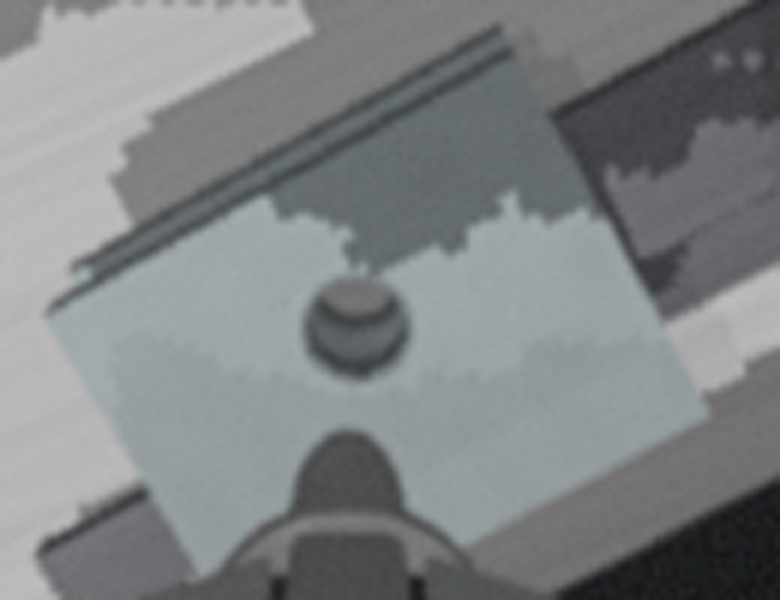

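Run:
```python
from h import *
c=np.load('c2.npy',allow_pickle=True).item()
g=lambda u,v,z:np.round(pl('wrist',(u+.5)/6-.5+215,(v+.5)/6-.5+155,z,c)*1e3,1)
print("hole",g(357,328,.064),"edges",g(303,328,.064),g(411,328,.064))
# predicted tip (pin vertical under TCP)
t=np.array([.5878,-.1346,.2025-.0811]);u=proj('wrist',t,c);print("tip pred crop",(u-[215,155])*6)
R=Ro.from_euler('xyz',[180,0,155.4],degrees=True)
for a in (0,60,90,120,180,240,270,300):
    q=t+R.apply([.0045*np.cos(np.radians(a)),.0045*np.sin(np.radians(a)),0]);print(a,np.round((proj('wrist',q,c)-[215,155])*6))
for n,f in(("scene",(327,535)),):
    c2=calibration(n);print("scene tip pred",(proj(n,t)-[200,100])*5)
    print("hole s",pl(n,(333+.5)/5-.5+200,(638+.5)/5-.5+100,.064)*1e3)
```

```text
hole [ 587.6 -133.4   64. ] edges [ 584.5 -139.9   64. ] [ 590.6 -126.8   64. ]
tip pred crop [345.6104751  459.05996469]
0 [346. 420.]
60 [381. 439.]
90 [387. 459.]
120 [381. 479.]
180 [346. 498.]
240 [310. 479.]
270 [305. 459.]
300 [310. 439.]
scene tip pred [328.54124997 526.48532488]
hole s [ 587.61519493 -133.99832129   64.        ]
```

The wrist crop shows the hole clear at (357,328), with light through the slot. Measured in the same camera, the nose needs about (-1,+1.2) mm to line up. I go to 8 mm above the ear and look again.

Run:
```python
from h import *
go(.5869,-.1334,.153,155.4)
```

```text
t 10.23 pos [ 587.4 -136.1  202.6] rot [-179.8    0.   155.2] F [-0.2 -0.3 -0.2] w 9.9
txyz [0.0041 0.006  0.124 ] mm [ 1.6  2.4 49.6] axyz [-0.0019  0.0001 -0.0023]
```

```bash
python3 -m jog '[{"ax":-0.002,"ay":0,"az":-0.002,"tx":0.004,"ty":0.006,"tz":0.04,"gripper":-1},{"ax":-0.002,"ay":0,"az":-0.002,"tx":0.004,"ty":0.006,"tz":0.08,"gripper":-1},{"ax":-0.002,"ay":0,"az":-0.002,"tx":0.004,"ty":0.006,"tz":0.11,"gripper":-1},{"ax":-0.002,"ay":0,"az":-0.002,"tx":0.004,"ty":0.006,"tz":0.123,"gripper":-1},{"ax":-0.002,"ay":0,"az":-0.002,"tx":0.004,"ty":0.006,"tz":0.123,"gripper":-1},{"ax":-0.002,"ay":0,"az":-0.002,"tx":0.004,"ty":0.006,"tz":0.123,"gripper":-1},{"ax":-0.002,"ay":0,"az":-0.002,"tx":0.004,"ty":0.006,"tz":0.123,"gripper":-1},{"ax":-0.002,"ay":0,"az":-0.002,"tx":0.004,"ty":0.006,"tz":0.123,"gripper":-1}]' 25
python3 - <<'E'
from h import *
go(.5869,-.1334,.153,155.4)
c=calibration('wrist');np.save('c3.npy',c,allow_pickle=True)
i=snapshot('wrist');crop(i,215,155,345,255,6,"pics/w5c.png")
crop(snapshot('scene'),220,160,340,250,6,"pics/s5.png")
go(.5869,-.1334,.153,155.4)
E
```

```text
time: 10.9
eef_pos: [0.5884, -0.1313, 0.1545]
tcp_rot: [179.9, 0.1, 155.5]
wrist_force: [0.3, -0.3, 0.3]
width: 0.01
t 10.9 pos [ 588.4 -131.3  154.5] rot [1.799e+02 1.000e-01 1.555e+02] F [ 0.3 -0.3  0.3] w 10.0
txyz [ 0.0014 -0.0063  0.0036] mm [ 0.6 -2.5  1.4] axyz [0.0014 0.0013 0.0012]
t 11.0 pos [ 588.3 -131.1  154.3] rot [1.799e+02 1.000e-01 1.555e+02] F [-0.4 -0.  -0.5] w 10.0
txyz [ 0.0008 -0.0068  0.0032] mm [ 0.3 -2.7  1.3] axyz [0.0013 0.0011 0.0014]
```

View pics/w5c.png

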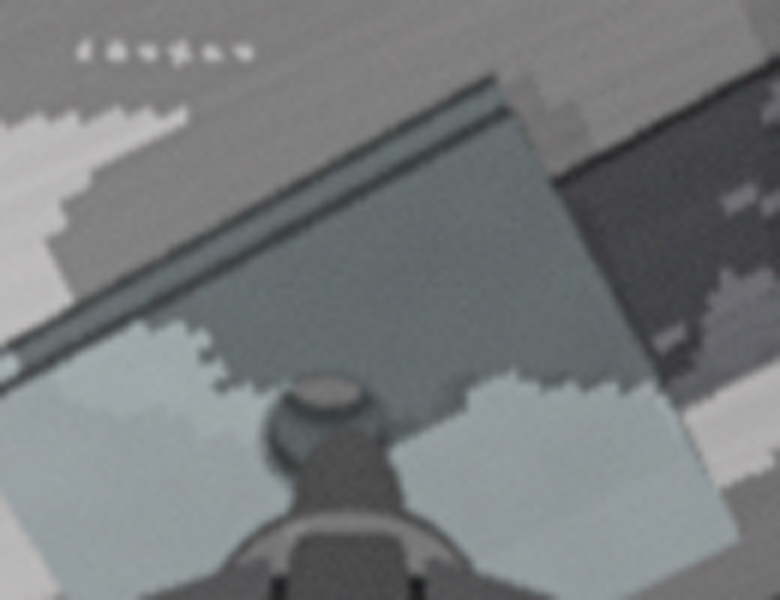

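View pics/s5.png

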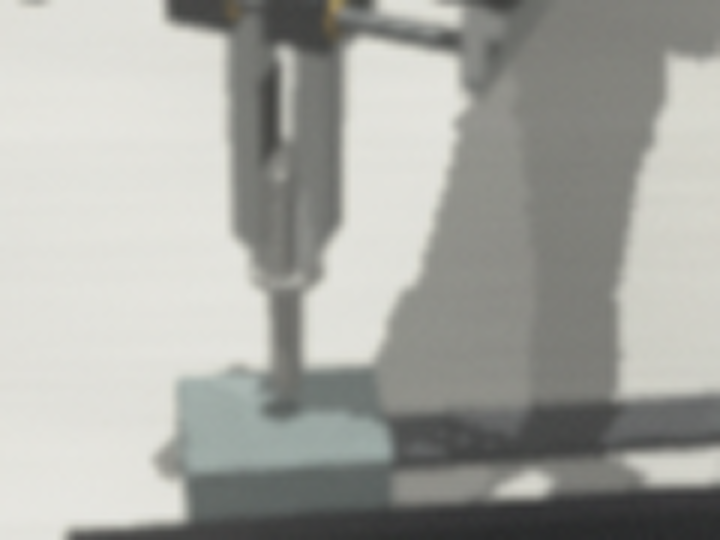

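Run:
```python
from h import *
c=np.load('c3.npy',allow_pickle=True).item()
g=lambda u,v,z:pl('wrist',(u+.5)/6-.5+215,(v+.5)/6-.5+155,z,c)*1e3
h=g(326,432,.064);print("hole",h,"left",g(265,432,.064),"top",g(326,372,.064))
T=np.array([588.4,-131.3,154.5]);zt=154.5-81.1
for a,b in((348,469),(346,459)):
    t=g(a,b,zt/1e3);print("tip",t,"need",h-t,"TCP->",T+h-t)
go(.5869,-.1334,.150,155.4)
```

```text
hole [ 587.15026696 -133.13284182   64.        ] left [ 584.26217292 -139.4389442    64.        ] top [ 580.72567751 -130.17496676   64.        ]
tip [ 589.46430041 -131.45773799   73.4       ] need [-2.31403345 -1.67510383 -9.4       ] TCP-> [ 586.08596655 -132.97510383  145.1       ]
tip [ 588.32638279 -131.17863527   73.4       ] need [-1.17611583 -1.95420655 -9.4       ] TCP-> [ 587.22388417 -133.25420655  145.1       ]
t 11.0 pos [ 588.3 -131.1  154.3] rot [1.799e+02 1.000e-01 1.555e+02] F [-0.4 -0.  -0.5] w 10.0
txyz [ 0.0008 -0.0068  0.0107] mm [ 0.3 -2.7  4.3] axyz [0.0013 0.0011 0.0014]
```

```bash
python3 -m jog '[{"ax":0.001,"ay":0.001,"az":0.001,"tx":0.0015,"ty":-0.006,"tz":0.003,"gripper":-1},{"ax":0.001,"ay":0.001,"az":0.001,"tx":0.0015,"ty":-0.006,"tz":0.003,"gripper":-1},{"ax":0.001,"ay":0.001,"az":0.001,"tx":0.0015,"ty":-0.006,"tz":0.003,"gripper":-1},{"ax":0.001,"ay":0.001,"az":0.001,"tx":0.0015,"ty":-0.006,"tz":0.003,"gripper":-1},{"ax":0.001,"ay":0.001,"az":0.001,"tx":0.0015,"ty":-0.006,"tz":0.003,"gripper":-1},{"ax":0.001,"ay":0.001,"az":0.001,"tx":0.0015,"ty":-0.006,"tz":0.003,"gripper":-1}]' 25
python3 - <<'E'
from h import *
go(.5867,-.1332,.150,155.4)
c=calibration('wrist');np.save('c4.npy',c,allow_pickle=True)
i=snapshot('wrist');crop(i,215,155,345,255,6,"pics/w6c.png")
go(.5867,-.1332,.150,155.4)
E
```

```text
time: 11.5
eef_pos: [0.5864, -0.1328, 0.1524]
tcp_rot: [180.0, -0.1, 155.4]
wrist_force: [-0.8, 0.1, -1.1]
width: 0.0101
t 11.5 pos [ 586.4 -132.8  152.4] rot [ 1.800e+02 -1.000e-01  1.554e+02] F [-0.8  0.1 -1.1] w 10.1
txyz [-0.0011 -0.0007  0.0059] mm [-0.5 -0.3  2.4] axyz [ 0.0002 -0.0007  0.0005]
t 11.55 pos [ 586.4 -132.7  152.3] rot [ 1.800e+02 -1.000e-01  1.554e+02] F [-0.1 -0.  -0.7] w 10.1
txyz [-0.0012 -0.0007  0.0058] mm [-0.5 -0.3  2.3] axyz [ 0.0002 -0.0007  0.0005]
```

View pics/w6c.png

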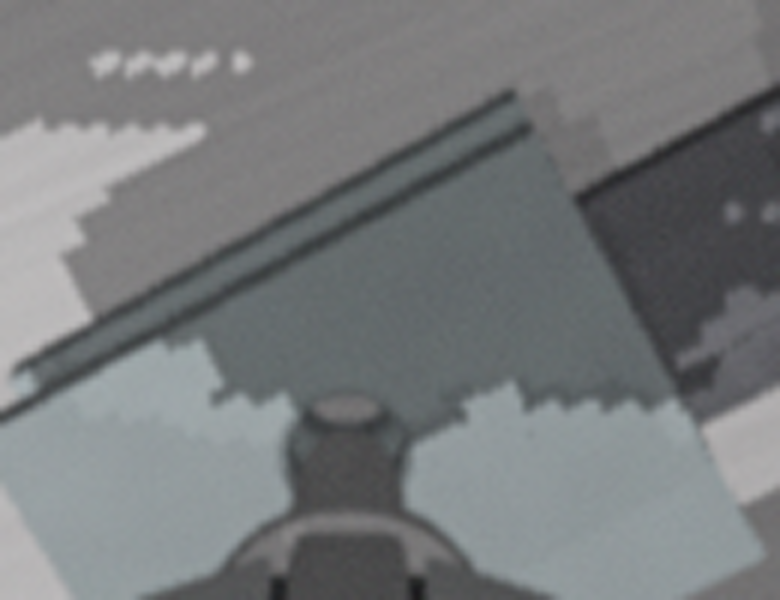

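Run:
```python
from h import *
c=np.load('c4.npy',allow_pickle=True).item()
g=lambda u,v,z:pl('wrist',(u+.5)/6-.5+215,(v+.5)/6-.5+155,z,c)*1e3
h=g(347,448,.064);print("hole",h,"edges",np.linalg.norm(g(287,448,.064)-g(407,448,.064)), np.linalg.norm(h-g(347,388,.064)))
T=np.array([586.4,-132.8,152.4]);zt=T[2]-81.1
for a,b in((348,469),(346,459)):
    t=g(a,b,zt/1e3);print("tip",t,"need",h-t,"TCP->",T+h-t)
```

```text
hole [ 586.8992842 -132.9329666   64.       ] edges 13.554303828703382 7.032536803067226
tip [ 587.10716266 -132.90295101   71.3       ] need [-0.20787845 -0.03001559 -7.3       ] TCP-> [ 586.19212155 -132.83001559  145.1       ]
tip [ 585.97078606 -132.62327336   71.3       ] need [ 0.92849815 -0.30969324 -7.3       ] TCP-> [ 587.32849815 -133.10969324  145.1       ]
```

Well aligned, within 1 mm. I lower gently.

```bash
python3 -m jog '[{"ax":0,"ay":0,"az":0,"tx":-0.001,"ty":0,"tz":0.005,"gripper":-1},{"ax":0,"ay":0,"az":0,"tx":-0.001,"ty":0,"tz":0.01,"gripper":-1},{"ax":0,"ay":0,"az":0,"tx":-0.001,"ty":0,"tz":0.015,"gripper":-1},{"ax":0,"ay":0,"az":0,"tx":-0.001,"ty":0,"tz":0.018,"gripper":-1},{"ax":0,"ay":0,"az":0,"tx":-0.001,"ty":0,"tz":0.021,"gripper":-1}]' 25
python3 -m jog '[{"ax":0,"ay":0,"az":0,"tx":0,"ty":0,"tz":0.003,"gripper":-1},{"ax":0,"ay":0,"az":0,"tx":0,"ty":0,"tz":0.006,"gripper":-1},{"ax":0,"ay":0,"az":0,"tx":0,"ty":0,"tz":0.006,"gripper":-1}]' 25
python3 -m jog '[{"ax":0,"ay":0,"az":0,"tx":0,"ty":0,"tz":0.003,"gripper":-1},{"ax":0,"ay":0,"az":0,"tx":0,"ty":0,"tz":0.006,"gripper":-1},{"ax":0,"ay":0,"az":0,"tx":0,"ty":0,"tz":0.006,"gripper":-1}]' 25
```

```text
time: 11.97
eef_pos: [0.5866, -0.1329, 0.1436]
tcp_rot: [180.0, -0.1, 155.4]
wrist_force: [0.0, 0.1, -0.3]
width: 0.0097
time: 12.22
eef_pos: [0.5865, -0.1329, 0.1413]
tcp_rot: [180.0, -0.1, 155.4]
wrist_force: [0.5, -0.1, -0.9]
width: 0.0099
time: 12.47
eef_pos: [0.5866, -0.133, 0.1389]
tcp_rot: [180.0, -0.1, 155.4]
wrist_force: [1.2, 0.3, -1.7]
width: 0.0096
```

The tip is 6 mm into the upper ear with no resistance. I go on.

```bash
python3 -m jog '[{"ax":0,"ay":0,"az":0,"tx":-0.0005,"ty":0,"tz":0.004,"gripper":-1},{"ax":0,"ay":0,"az":0,"tx":-0.0005,"ty":0,"tz":0.008,"gripper":-1},{"ax":0,"ay":0,"az":0,"tx":-0.0005,"ty":0,"tz":0.012,"gripper":-1},{"ax":0,"ay":0,"az":0,"tx":-0.0005,"ty":0,"tz":0.012,"gripper":-1}]' 25
python3 -m jog '[{"ax":0,"ay":0,"az":0,"tx":0,"ty":0,"tz":0.004,"gripper":-1},{"ax":0,"ay":0,"az":0,"tx":0,"ty":0,"tz":0.008,"gripper":-1},{"ax":0,"ay":0,"az":0,"tx":0,"ty":0,"tz":0.008,"gripper":-1}]' 25
```

```text
time: 12.8
eef_pos: [0.5866, -0.133, 0.134]
tcp_rot: [180.0, -0.1, 155.4]
wrist_force: [-0.1, -0.4, -0.9]
width: 0.0099
time: 13.05
eef_pos: [0.5867, -0.133, 0.1308]
tcp_rot: [180.0, -0.1, 155.4]
wrist_force: [0.7, -0.4, -1.5]
width: 0.01
```

```bash
python3 -m jog '[{"ax":0,"ay":0,"az":0,"tx":0,"ty":0,"tz":0.004,"gripper":-1},{"ax":0,"ay":0,"az":0,"tx":0,"ty":0,"tz":0.008,"gripper":-1},{"ax":0,"ay":0,"az":0,"tx":0,"ty":0,"tz":0.008,"gripper":-1}]' 25
python3 -m jog '[{"ax":0,"ay":0,"az":0,"tx":0,"ty":0,"tz":0.004,"gripper":-1},{"ax":0,"ay":0,"az":0,"tx":0,"ty":0,"tz":0.008,"gripper":-1},{"ax":0,"ay":0,"az":0,"tx":0,"ty":0,"tz":0.008,"gripper":-1}]' 25
```

```text
time: 13.3
eef_pos: [0.5869, -0.133, 0.1277]
tcp_rot: [180.0, -0.1, 155.4]
wrist_force: [0.1, -0.1, -0.8]
width: 0.01
time: 13.55
eef_pos: [0.5872, -0.133, 0.1246]
tcp_rot: [180.0, -0.0, 155.4]
wrist_force: [-0.3, 0.8, -2.3]
width: 0.0101
```

```bash
python3 -m jog '[{"ax":0,"ay":0,"az":0,"tx":0,"ty":0,"tz":0.004,"gripper":-1},{"ax":0,"ay":0,"az":0,"tx":0,"ty":0,"tz":0.008,"gripper":-1},{"ax":0,"ay":0,"az":0,"tx":0,"ty":0,"tz":0.008,"gripper":-1}]' 25
python3 -m jog '[{"ax":0,"ay":0,"az":0,"tx":0,"ty":0,"tz":0.004,"gripper":-1},{"ax":0,"ay":0,"az":0,"tx":0,"ty":0,"tz":0.008,"gripper":-1},{"ax":0,"ay":0,"az":0,"tx":0,"ty":0,"tz":0.008,"gripper":-1}]' 25
```

```text
time: 13.8
eef_pos: [0.5875, -0.133, 0.1215]
tcp_rot: [180.0, -0.0, 155.4]
wrist_force: [2.1, 0.6, -0.7]
width: 0.0101
time: 14.05
eef_pos: [0.5876, -0.133, 0.1183]
tcp_rot: [179.9, 0.0, 155.4]
wrist_force: [3.2, -0.8, -1.1]
width: 0.0096
```

```bash
python3 -m jog '[{"ax":0,"ay":0,"az":0,"tx":0,"ty":0,"tz":0.004,"gripper":-1},{"ax":0,"ay":0,"az":0,"tx":0,"ty":0,"tz":0.008,"gripper":-1},{"ax":0,"ay":0,"az":0,"tx":0,"ty":0,"tz":0.008,"gripper":-1}]' 25
python3 -m jog '[{"ax":0,"ay":0,"az":0,"tx":0,"ty":0,"tz":0.004,"gripper":-1},{"ax":0,"ay":0,"az":0,"tx":0,"ty":0,"tz":0.008,"gripper":-1},{"ax":0,"ay":0,"az":0,"tx":0,"ty":0,"tz":0.008,"gripper":-1}]' 25
```

```text
time: 14.3
eef_pos: [0.5876, -0.133, 0.1151]
tcp_rot: [179.9, 0.0, 155.4]
wrist_force: [3.6, 0.5, -1.7]
width: 0.01
time: 14.55
eef_pos: [0.5872, -0.133, 0.1118]
tcp_rot: [180.0, -0.0, 155.4]
wrist_force: [3.2, 0.5, -0.5]
width: 0.01
```

The tip is at about 31 mm, inside the lower ear. On down to seating at TCP z about 0.095.

```bash
python3 -m jog '[{"ax":0,"ay":0,"az":0,"tx":0,"ty":0,"tz":0.005,"gripper":-1},{"ax":0,"ay":0,"az":0,"tx":0,"ty":0,"tz":0.01,"gripper":-1},{"ax":0,"ay":0,"az":0,"tx":0,"ty":0,"tz":0.015,"gripper":-1},{"ax":0,"ay":0,"az":0,"tx":0,"ty":0,"tz":0.015,"gripper":-1}]' 25
python3 -m jog '[{"ax":0,"ay":0,"az":0,"tx":0,"ty":0,"tz":0.005,"gripper":-1},{"ax":0,"ay":0,"az":0,"tx":0,"ty":0,"tz":0.01,"gripper":-1},{"ax":0,"ay":0,"az":0,"tx":0,"ty":0,"tz":0.015,"gripper":-1},{"ax":0,"ay":0,"az":0,"tx":0,"ty":0,"tz":0.015,"gripper":-1}]' 25
```

```text
time: 14.88
eef_pos: [0.5867, -0.133, 0.1055]
tcp_rot: [180.0, -0.1, 155.4]
wrist_force: [3.3, 0.4, 0.4]
width: 0.0103
time: 15.22
eef_pos: [0.5866, -0.133, 0.0994]
tcp_rot: [180.0, -0.1, 155.4]
wrist_force: [3.9, 0.2, -2.5]
width: 0.01
```

```bash
python3 -m jog '[{"ax":0,"ay":0,"az":0,"tx":0,"ty":0,"tz":0.004,"gripper":-1},{"ax":0,"ay":0,"az":0,"tx":0,"ty":0,"tz":0.008,"gripper":-1},{"ax":0,"ay":0,"az":0,"tx":0,"ty":0,"tz":0.008,"gripper":-1}]' 25
```

```text
time: 15.47
eef_pos: [0.5866, -0.133, 0.0964]
tcp_rot: [180.0, -0.1, 155.4]
wrist_force: [2.1, 0.2, -1.4]
width: 0.0097
```

```bash
python3 -m jog '[{"ax":0,"ay":0,"az":0,"tx":0,"ty":0,"tz":0.002,"gripper":-1},{"ax":0,"ay":0,"az":0,"tx":0,"ty":0,"tz":0.003,"gripper":-1},{"ax":0,"ay":0,"az":0,"tx":0,"ty":0,"tz":0.003,"gripper":-1}]' 25
python3 -m jog '[{"ax":0,"ay":0,"az":0,"tx":0,"ty":0,"tz":0.002,"gripper":-1},{"ax":0,"ay":0,"az":0,"tx":0,"ty":0,"tz":0.002,"gripper":-1}]' 25
python3 - <<'E'
from h import *
go(.587,-.133,.095)
crop(snapshot('scene'),220,160,340,250,6,"pics/s7.png")
E
```

```text
time: 15.72
eef_pos: [0.5866, -0.133, 0.0954]
tcp_rot: [180.0, -0.1, 155.4]
wrist_force: [2.3, -1.2, -0.2]
width: 0.0099
time: 15.88
eef_pos: [0.5866, -0.1331, 0.095]
tcp_rot: [180.0, -0.1, 155.4]
wrist_force: [1.1, 1.0, 3.1]
width: 0.0102
t 15.88 pos [ 586.6 -133.1   95. ] rot [ 1.800e+02 -1.000e-01  1.554e+02] F [1.1 1.  3.1] w 10.2
txyz [-0.0008  0.0006  0.0001] mm [-0.3  0.2  0. ] axyz [0. 0. 0.]
```

View pics/s7.png

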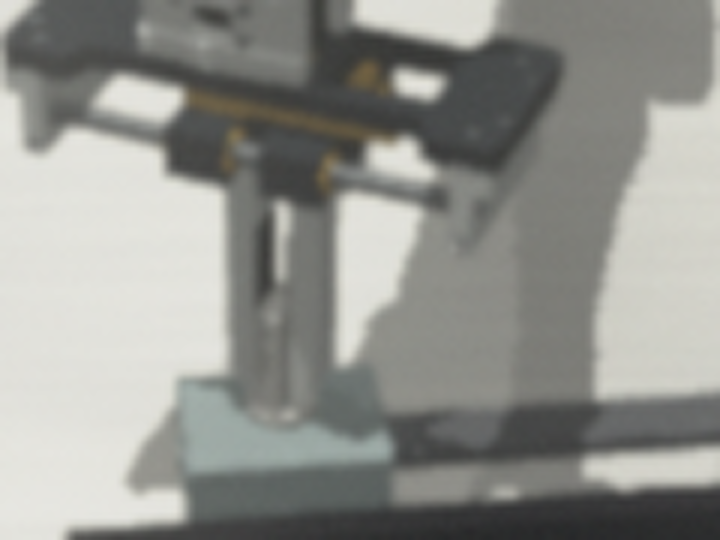

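Seated: the collar is on the ear at TCP z 0.095 and Fz has just turned up to 3 N. I release and lift.

```bash
python3 -m jog '[{"ax":0,"ay":0,"az":0,"tx":0,"ty":0,"tz":0,"gripper":0},{"ax":0,"ay":0,"az":0,"tx":0,"ty":0,"tz":0,"gripper":0},{"ax":0,"ay":0,"az":0,"tx":0,"ty":0,"tz":0,"gripper":0},{"ax":0,"ay":0,"az":0,"tx":0,"ty":0,"tz":0,"gripper":0},{"ax":0,"ay":0,"az":0,"tx":0,"ty":0,"tz":0,"gripper":0},{"ax":0,"ay":0,"az":0,"tx":0,"ty":0,"tz":0,"gripper":0},{"ax":0,"ay":0,"az":0,"tx":0,"ty":0,"tz":0,"gripper":0},{"ax":0,"ay":0,"az":0,"tx":0,"ty":0,"tz":0,"gripper":0}]' 25
python3 -m jog '[{"ax":0,"ay":0,"az":0,"tx":0,"ty":0,"tz":-0.02,"gripper":0},{"ax":0,"ay":0,"az":0,"tx":0,"ty":0,"tz":-0.07,"gripper":0},{"ax":0,"ay":0,"az":0,"tx":0,"ty":0,"tz":-0.14,"gripper":0},{"ax":0,"ay":0,"az":0,"tx":0,"ty":0,"tz":-0.21,"gripper":0},{"ax":0,"ay":0,"az":0,"tx":0.0,"ty":0,"tz":-0.28,"gripper":0},{"ax":0,"ay":0,"az":0,"tx":0,"ty":-0.1,"tz":-0.33,"gripper":0},{"ax":0,"ay":0,"az":0,"tx":0,"ty":-0.2,"tz":-0.33,"gripper":0},{"ax":0,"ay":0,"az":0,"tx":0,"ty":-0.3,"tz":-0.33,"gripper":0},{"ax":0,"ay":0,"az":0,"tx":0,"ty":-0.4,"tz":-0.33,"gripper":0},{"ax":0,"ay":0,"az":0,"tx":0,"ty":-0.45,"tz":-0.33,"gripper":0},{"ax":0,"ay":0,"az":0,"tx":0,"ty":-0.45,"tz":-0.33,"gripper":0},{"ax":0,"ay":0,"az":0,"tx":0,"ty":-0.45,"tz":-0.33,"gripper":0},{"ax":0,"ay":0,"az":0,"tx":0,"ty":-0.45,"tz":-0.33,"gripper":0}]' 25
python3 - <<'E'
from h import *
i=snapshot('scene');cv2.imwrite("pics/s8.png",i[:,:,::-1]);crop(i,220,160,340,250,6,"pics/s8c.png")
i=snapshot('top');cv2.imwrite("pics/t8.png",i[:,:,::-1])
crop(i,180,150,340,250,5,"pics/t8c.png")
E
```

```text
time: 16.6
eef_pos: [0.5868, -0.133, 0.0947]
tcp_rot: [180.0, -0.1, 155.4]
wrist_force: [-0.1, 0.3, 0.4]
width: 0.047
time: 17.68
eef_pos: [0.5129, -0.2954, 0.2271]
tcp_rot: [179.9, -0.0, 155.5]
wrist_force: [0.9, 1.1, 0.2]
width: 0.0467
```

View pics/s8c.png

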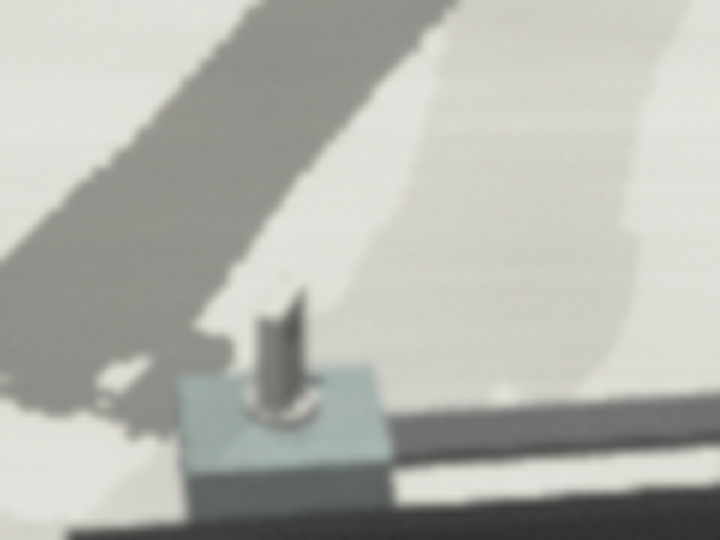

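View pics/t8.png

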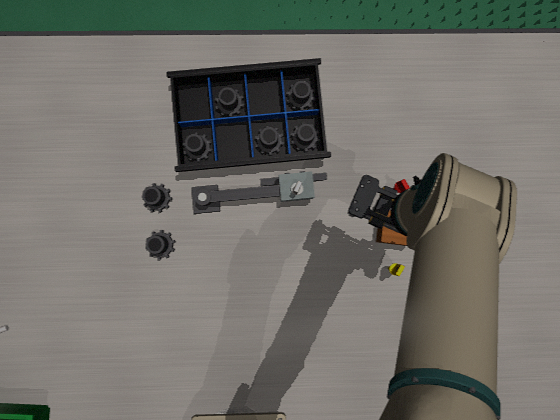

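View pics/t8c.png

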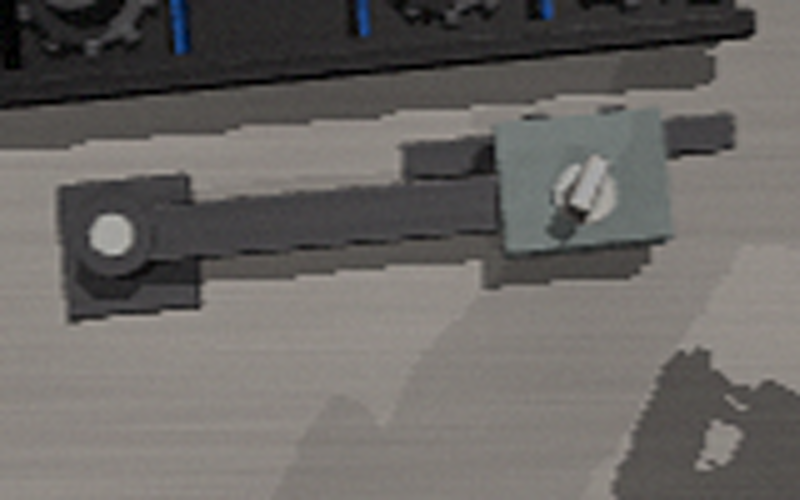

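The pin stands upright with its collar flat on the yoke (scene crop (282,405), top crop (585,190)). The bar is home and the sleeves have not moved. One look for the brush.

View pics/s8.png

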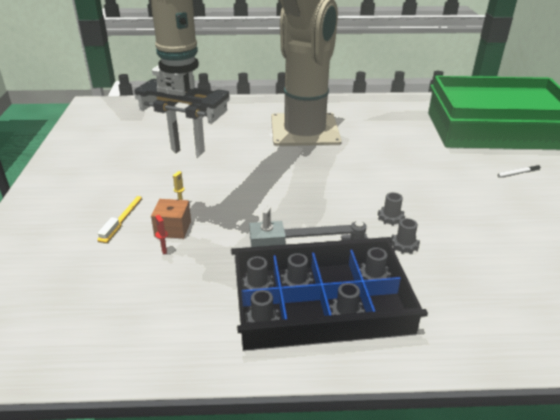

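The brush (120,220), both sleeves (393,207) and (406,235), and the decoys are where they started. The arm is clear, so I hand in.

Run:
```python
from rig import env
print(env.sign_off())
```

```text
the job is handed in; nothing more can be done
None
```

The job is done and handed in at about 17.8 s of the 72 s allowed; the sign-off gave no verdict.

- **Bar:** I pushed the keeper bar home with the shut fingers. It stalled on its stop with about 12 N in the push direction (about 15 N in all).
- **Pin:** I took the bare steel pin from its stand and lined its nose up with the yoke hole using the wrist camera. It went down through upper ear, eye and lower ear with about 4 N at most sideways and 3 N upward as the collar seated. Then I released it and moved the arm clear.
- **Last checks:** The pictures show the bar along the front of the crate with its eye in the yoke, and the pin upright with its collar on the upper ear. By the gripper height at seating, the tip is about 14 mm above the bench. The sleeves, the brush and the coloured decoys look unmoved. Nothing was touching the robot.
- **Disagreements:**
  - The yoke edges gave a station yaw of about 3.6°, against 4.7° from the crate and the hinge. I used 4.7°.
  - The camera estimates of the hole differed by up to 2 mm, so I trusted the view of nose and hole together.
  - I did not measure the final bar angle or pin tilt as numbers; both were judged from the pictures.

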